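# Gauge a cap nut for thread depth and sort it

### The arm

A 7-joint arm with a two-finger parallel gripper is mounted at the origin on the work surface. World frame = base frame: x ahead of the robot, y to its left, z up, the work surface at z = 0. Lengths are in m, angles in rad, forces in N, time in s.
With the tool pointing down it reaches from about 0.4 to 0.875 m from the base axis. Payload 6.5 kg.
Tool frame: the origin (TCP) lies midway between the tips of the shut fingers; the grasp point (between the pads) lies 19 mm behind it (robot.grasp_offset is the distance from the TCP to the grasp point, in m); z points along the fingers, y is the direction in which the jaws open and shut (so a half turn about z gives the same grasp; the last joint's range is limited). The gripper opens to 85 mm and grips with 20 to 120 N. Pads are 22 mm wide; open, the fingers measure 114 mm over their backs; the gripper's body (76 mm by 85 mm) begins 54 mm behind the grasp point. The pads swing forward as they close: fully open they stand 13 mm farther back than shut.
Start: joints at [1.117, 0.536, -0.004, 1.538, 0.003, 1.067, -0.071], TCP at [0.246, -0.602, 0.231] pointing down, gripper open.
Joint ranges: [-2.7, 2.7], [-0.37, 2.16], [-1.27, 1.26], [0.24, 2.4], [-1.31, 4.45], [0.19, 1.91], [-2.76, 2.76]. Speed limits (rad/s): [2.39, 2.39, 3.14, 3.14, 3.14, 3.14, 3.14].

### API

Orientations are given as a rotation vector (axis times angle).
In Python, from station import robot gives the robot as it stands.
- The arm moves only by the tool send_rows, never from a script. Its argument "moves" is a list of rows, each an object of numbers: "tx", "ty", "tz": the shift along the tool's x, y, z in units of 30 mm (1.0 is 30 mm); "wx", "wy", "wz": the turn, a rotation vector about the tool's x, y, z in units of 8 degrees (1.0 is 8 degrees); "jaw": the opening, from -1 (shut) to 1 (fully open). A call has 1 to 20 rows; each row is the pose to reach, as a shift and turn from the pose measured when the call began, along the tool's axes at that moment; what a row does not reach only later rows make up. A row lasts 1/10 s, in which the tool goes at most 50 mm and 8.59 degrees, less where a joint would pass 70% of its speed; a pose out of reach is approached as far as the arm can. A call with a gripper value outside its range is refused whole. The fingers move at their own pace and stop on an object; "squeeze" is the grip in N (left out, the last holds). Time passes only in rows, so rows that repeat a pose let the fingers close. It gives the time, the measured TCP pose, the force and the opening at its end, in the units of the state.
- robot.sense(): the state, without advancing time (a new reading comes with each control period).
- robot.capture(name): name is "scene" or "top"; returns a dict with "image" (400x640x3 uint8, red, green, blue), "fov_y" (degrees; the focal length in pixels is half the picture's height over the tangent of half this angle, whatever the lens; pixels are square), "cx", "cy" (the principal point, pixels), "k1" (the pictures are not rectified: a ray, as slopes to the right and down, at radius r is drawn at 1 + k1 r^2 times it, then the intrinsics apply), "extrinsics" (4x4, takes a point from camera to world coordinates). Camera axes: x right, y down, z forward; pixel columns grow to the right and rows downward; lengths in m; the calibration is good to about 2 mm. A picture is of the moment at which its call begins. There is no depth.
- robot.hand_in(): hands the job in, once; it reports no verdict.
Trained networks look in a picture, given as the dict that the camera call returned (one of the last four; its "shot" number tells which), for a name from the list of things; names that differ only in an ending like _2 or _b are one class to them, and where a whole thing is asked for, a point or a joint stands for the part that bears it (a point fixed in the world has none). Each returns a list of dicts, best first, with "confidence" (0 to 1); they miss things now and then, are a little off and sometimes report something else, mostly with a low value. They report only what shows in the picture. A call takes as long as a camera call.
- robot.masks_of(picture, query): "mask" (400x640 bool, what is visible of it) and "position" ([column, row] in pixels, amid what is visible of it).
The state is a dict: "time_s": time; "joints": joint angles; "dq": joint speeds; "joint_torque": joint torques, N m; "eef_pos": TCP position; "eef_rot": TCP orientation; "ft_force": force on the tool from outside, world axes, zero at the start; "torque": the same for the moment, N m; "finger_gap": finger opening in m.
Only numpy, scipy, OpenCV 4.12 (cv2) and the standard library are available. Lean on these libraries where they do the work, as an engineer would, in place of code of your own. Each camera call takes 0.05 s, during which the arm holds its last target.

### The job

Take the cap nut that stands on the cork pad, put it on the thread gauge and screw it down clockwise, lightly and by feel, as far as it will go, without forcing it. Then unscrew it and set it down gently where it belongs: in the rectangular wooden tray if it went fully home against the gauge's seat, in the round tin if it stopped short of it. Leave the other nuts and everything else on the bench as they are.

Things in the scene. Friction and masses are not known exactly. Their poses are not given: they have to be found in the camera images.
- gauge: bright steel thread plug gauge, fixed upright on a grey base plate 100 x 100 x 14 mm; origin under the plate's centre, z up. Right-hand thread, three starts, 24 mm lead: a full clockwise turn (from above) lowers a nut 24 mm. An engaged nut has about 2 mm axial play. When it bottoms, it stops descending, turns 0.5 rad more through that play, then binds; another 0.3 rad forces it (nut-to-gauge contact over 120 N, not allowed)
- gauge_seat (a point): centre of the gauge's flat round seat, 32 mm across, 36 mm above the bench; axes as the gauge's. Above it rises the plug (24 mm). A nut with thread deep enough turns down until its mouth bears on the seat, no gap; a shallow one bottoms on the plug's nose, its mouth 5 mm above the seat, and turns no farther
- gauge_nose (a point): top centre of the plug, 24 mm above the seat: core 18 mm across with a 3 mm chamfer, crests 25 mm across, ridges end 16 mm above the seat. A nut set loosely on the plug rests with its mouth 16 + d/15 mm above the seat, d (-120 to 0 degrees) being the nut's yaw minus the gauge's (repeats every 120; counter-clockwise positive). Turned back to such a height it lifts straight off
- nut_a_mid (a point): closed cap nut of steel, mouth down: hexagon 38 mm across flats, 28 mm high, with a domed crown 36 mm high in all; 0.13 to 0.21 kg. Point: its centre, 18 mm above the mouth; z is its axis, up; flats face its x axis and every 60 degrees from it. It starts on the pad or in the batch box (this varies). Whether its blind thread is deep enough cannot be seen from outside
- nut_b_mid (a point): a closed cap nut that looks the same as nut_a in every way; its point and axes are the same
- nut_c_mid (a point): a closed cap nut that looks the same as nut_a in every way; its point and axes are the same
- nut_d_mid (a point): a closed cap nut that looks the same as nut_a in every way; its point and axes are the same
- pad_top (a point): centre of the top of the square cork pad, 80 x 80 mm, 4 mm thick: one nut, the one to be gauged, stands near its middle (the other three stand in the batch box)
- tray_floor (a point): centre of the inner floor of the rectangular tray of dark brown wood (for nuts that go fully home): 150 mm along its x by 130 mm along its y outside, walls 6 mm thick and 28 mm high over the bench, floor 6 mm above the bench. Fixed
- tin_floor (a point): centre of the inner floor of the round, open metal tin (for nuts that stop short): 144 mm across and 34 mm high outside, wall 2.5 mm, floor 3 mm above the bench. Fixed
- batch_box: low open cardboard box, 120 mm (x) by 170 mm (y), 35 mm high, in which the three other nuts stand; origin under its centre. Leave it and its nuts alone. Fixed
- wrench: bystander: steel open-ended wrench lying flat, 190 mm long along its x; origin at the middle of its underside
- screwdriver: bystander: screwdriver lying on the bench, 200 mm long along its x
- brush: bystander: bench brush lying on the bench, 200 mm long along its x
- oiler: bystander: white oil bottle standing up, 54 mm across, 130 mm high
- washer: bystander: flat steel washer, 36 mm across, 5 mm thick
- caliper: bystander: caliper lying flat, 200 mm long along its x, jaws to its +y
- tap_wrench: bystander: tap wrench lying flat, bar 200 mm long along its x, shank to its +y

How it is judged:
By the outcome, as a careful person would: the job done as asked, in the order asked, and still so for the second after the job is handed in, with the robot touching nothing.
It also fails if it takes over 72 s, if anything falls off the work surface, if the arm or the gripper's body presses on something with over 40 N, if the wrist force passes 120 N, or if a joint passes its speed limit or range.

## Working session

There is one attempt and no reset: what is moved stays moved. The work goes in short steps, Python scripts to look and compute and a tool call to move; the robot and the scene stay as the last step left them, time stands still between calls to the robot, and variables do not carry over. Pictures are saved under pics/ and viewed, and the job is handed in when it is done.

Besides the shell and the picture viewer there is one more tool, called as name(argument=value, ...), one argument or row to a line, values as JSON. send_rows: Moves the arm, as the interface text tells. Its arguments: {"type":"object","properties":{"moves":{"type":"array"},"squeeze":{"type":"number"}},"required":["moves"]}

```bash
ls; mkdir -p pics; cat > h.py <<'E'
import numpy as np, cv2
from station import robot
from scipy.spatial.transform import Rotation as R
def K(p):
    f=200/np.tan(np.radians(p["fov_y"])/2); return f
def proj(p,X):
    E=np.linalg.inv(p["extrinsics"]); c=np.asarray(X)@E[:3,:3].T+E[:3,3]
    s=c[...,:2]/c[...,2:]; r2=(s**2).sum(-1,keepdims=True)
    return s*(1+p["k1"]*r2)*K(p)+[p["cx"],p["cy"]]
def ray(p,uv):
    d=(np.asarray(uv,float)-[p["cx"],p["cy"]])/K(p); s=d.copy()
    for _ in range(30): s=d/(1+p["k1"]*(s**2).sum(-1,keepdims=True))
    v=np.append(s,1)@p["extrinsics"][:3,:3].T
    return p["extrinsics"][:3,3],v
def atz(p,uv,z):
    o,v=ray(p,uv); return o+v*(z-o[2])/v[2]
def save(img,n): cv2.imwrite("pics/"+n,img[...,::-1])
E
python3 - <<'E'
from h import *
s=robot.sense();print({k:np.round(v,3).tolist() for k,v in s.items()})
for n in("scene","top"):
    p=robot.capture(n);save(p["image"],n+"0.png")
    print(n,p["fov_y"],p["cx"],p["cy"],p["k1"],np.round(p["extrinsics"],3).tolist())
    for q in["gauge","gauge_seat","gauge_nose","nut_a_mid","pad_top","tray_floor","tin_floor","batch_box"]:
        for m in robot.masks_of(p,q)[:5]: print(q,round(m["confidence"],2),np.round(m["position"],1),m["mask"].sum(),atz(p,m["position"],0).round(3))
E
```

```text
pics
{'time_s': 0.0, 'joints': [1.117, 0.537, -0.004, 1.539, 0.003, 1.067, -0.071], 'dq': [-0.001, -0.0, -0.001, -0.001, -0.001, 0.001, -0.0], 'joint_torque': [-0.001, -58.343, 1.048, -25.912, 0.012, 0.009, 0.0], 'eef_pos': [0.246, -0.601, 0.23], 'eef_rot': [-3.081, -0.605, 0.001], 'ft_force': [-0.126, 1.81, -0.425], 'torque': [-0.076, 0.009, 0.016], 'finger_gap': 0.085}
scene 50.43478829616617 323.3982159110785 205.77551528835593 0.03340881546145537 [[0.662, 0.41, -0.628, 1.212], [0.749, -0.34, 0.568, -0.595], [0.02, -0.847, -0.532, 0.66], [0.0, 0.0, 0.0, 1.0]]
gauge 0.62 [306.2 225.9] 1012 [0.48  0.007 0.   ]
gauge_seat 0.71 [306.2 228.4] 972 [ 0.489 -0.001  0.   ]
gauge_seat 0.2 [208.4 326.4] 411 [ 0.625 -0.365  0.   ]
gauge_nose 0.75 [303.8 226.2] 1017 [0.477 0.001 0.   ]
gauge_nose 0.73 [234.4 248.9] 392 [ 0.442 -0.195  0.   ]
nut_a_mid 0.91 [231.7 309.1] 422 [ 0.615 -0.306  0.   ]
pad_top 0.77 [232.5 249.6] 417 [ 0.442 -0.2    0.   ]
tray_floor 0.74 [406.8 210.3] 1796 [0.605 0.28  0.   ]
tin_floor 0.88 [368.5 185.2] 1265 [0.432 0.302 0.   ]
batch_box 0.73 [223.1 306.7] 3719 [ 0
[... 179 characters left out ...]
.992, 1.575], [0.0, 0.0, 0.0, 1.0]]
gauge 0.68 [312.1 211.7] 1049 [ 0.482 -0.001  0.   ]
gauge_seat 0.62 [230.3 167.1] 2048 [0.617 0.262 0.   ]
gauge_nose 0.84 [317.  208.1] 1015 [ 0.494 -0.016  0.   ]
nut_a_mid 0.54 [414.  168.9] 155 [ 0.626 -0.32  -0.   ]
pad_top 0.83 [374.6 234.4] 496 [ 0.416 -0.197  0.   ]
tray_floor 0.73 [315.2 210.7] 1027 [ 0.485 -0.01   0.   ]
tray_floor 0.58 [228.8 166.5] 2032 [0.619 0.266 0.   ]
tin_floor 0.79 [220.1 222.4] 1806 [0.441 0.285 0.   ]
tin_floor 0.6 [382.  225.1] 151 [ 0.445 -0.22   0.   ]
tin_floor 0.47 [229.3 167.9] 2048 [0.614 0.265 0.   ]
tin_floor 0.25 [376.2 232.1] 537 [ 0.423 -0.202  0.   ]
batch_box 0.96 [415.1 170.2] 1787 [ 0.622 -0.323  0.   ]
```

View pics/scene0.png

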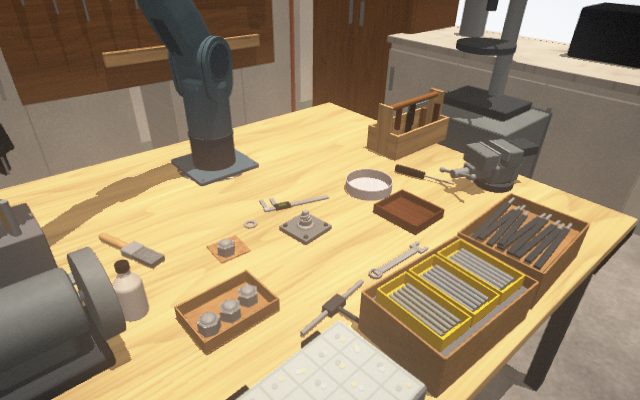

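View pics/top0.png

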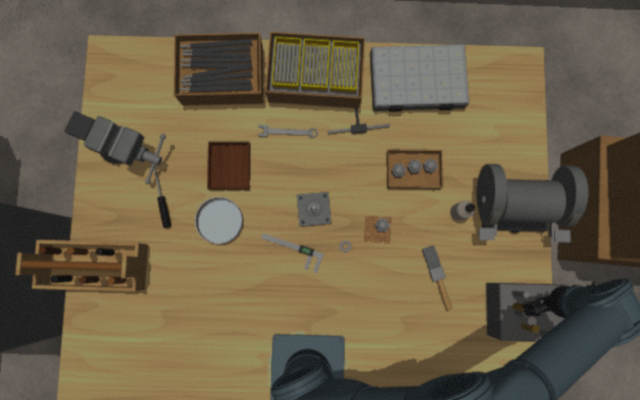

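```bash
python3 - <<'E'
from h import *
a=cv2.imread("pics/scene0.png");b=cv2.imread("pics/top0.png")
def c(im,u,v,r=35,k=5):return cv2.resize(im[v-r:v+r,u-r:u+r],None,fx=k,fy=k,interpolation=cv2.INTER_CUBIC)
cv2.imwrite("pics/z1.png",np.hstack([c(a,234,248),c(a,305,226)]))
cv2.imwrite("pics/z2.png",np.hstack([c(b,376,230),c(b,315,210)]))
E
```

```text
(no output)
```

View pics/z1.png

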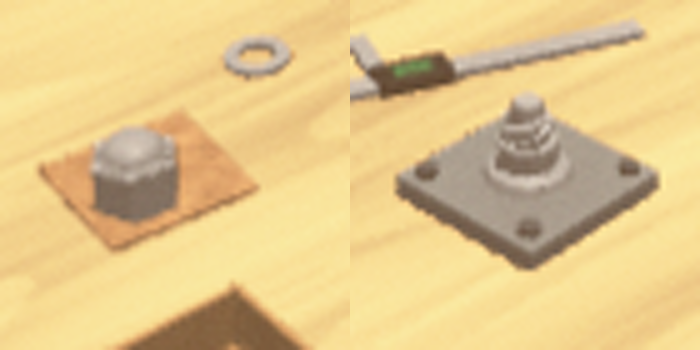

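View pics/z2.png

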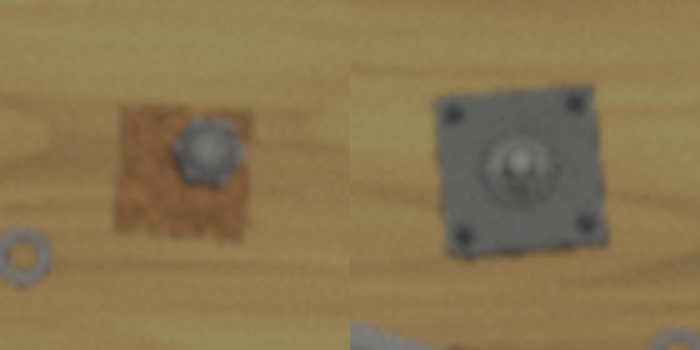

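The cap nut stands on the cork pad: scene about (226,245), top about (382,225). The gauge is at scene (305,226), top (314,208). The tin is at top (220,222), the tray at (229,167), and the other three nuts are in the box. Next I'll fit poses by silhouette.

```bash
cat > fit.py <<'E'
from h import *
from scipy.optimize import minimize
def Rz(a): return np.array([[np.cos(a),-np.sin(a),0],[np.sin(a),np.cos(a),0],[0,0,1]])
t=np.linspace(0,2*np.pi,48,endpoint=False)
c6=np.radians(30+60*np.arange(6)); rc=.019/np.cos(np.pi/6)
def ringp(r,z,a=t): return np.c_[r*np.cos(a),r*np.sin(a),np.full(len(a),z)]
NUT=np.vstack([ringp(rc,0,c6),ringp(rc,.0265,c6),ringp(.019,.028)]+[ringp(.0175*np.cos(b),.028+.008*np.sin(b)) for b in (0,.4,.8,1.2,1.5)])
b=.05; PL=np.array([[x,y,z] for x in(-b,b) for y in(-b,b) for z in(0,.014)])
PLG=PL
def sil(p,pts,x0,S=8):
    # antialiased silhouette of convex body in whole image crop
    q=proj(p,pts); h=cv2.convexHull(q.astype(np.float32))[:,0]
    u0,v0,w,hh=x0
    m=np.zeros((hh*S,w*S),np.uint8)
    cv2.fillPoly(m,[np.round(((h+.5-[u0,v0])*S-.5)*16).astype(np.int32)],255,shift=4)
    return cv2.resize(m,(w,hh),interpolation=cv2.INTER_AREA)/255.
def crop(a,x0): u,v,w,h=x0; return a[v:v+h,u:u+w]
E
cat > f1.py <<'E'
from fit import *
S=robot.capture("scene");T=robot.capture("top")
def soft(p,box,fg,bg,sl=None):
    im=crop(p["image"],box).astype(float)
    hsv=cv2.cvtColor(crop(p["image"],box),cv2.COLOR_RGB2HSV)[...,1].astype(float)
    return np.clip((bg-hsv)/(bg-fg),0,1)
out={}
for name,pts,z,bS,bT,x0,rng in(("nut",NUT,.004,(214,230,26,30),(370,214,22,22),(.445,-.205,0),60),("gauge",PL,0,(276,200,60,48),(292,188,44,44),(.483,-.003,0),90)):
    ob=[]
    for p,bx in((S,bS),(T,bT)):
        hs=cv2.cvtColor(crop(p["image"],bx),cv2.COLOR_RGB2HSV)[...,1].astype(np.uint8)
        th,_=cv2.threshold(hs,0,255,cv2.THRESH_OTSU); fg=np.median(hs[hs<=th]);bg=np.median(hs[hs>th]);print(name,th,fg,bg)
        o=np.clip((bg-hs.astype(float))/(bg-fg),0,1)
        ob.append(o)
    def cost(v,ret=0,which=(0,1)):
        X=pts@Rz(v[2]).T+[v[0],v[1],z]; e=0
        for i in which:
            p,bx=((S,bS),(T,bT))[i]
            e+=np.sum((sil(p,X,bx)-ob[i])**2)
        return e
    for which in((0,1),(0,),(1,)):
        best=min((minimize(cost,[x0[0],x0[1],np.radians(a)],args=(0,which),method="Nelder-Mead",options=dict(initial_simplex=np.array([x0[0],x0[1],np.radians(a)])+np.array([[0,0,0],[.01,0,0],[0,.01,0],[0,0,.2]]),xatol=1e-4,fatol=1e-2)) for a in np.arange(0,rng,15)),key=lambda r:r.fun)
        print(name,which,best.x[:2].round(4),np.degrees(best.x[2]).round(1)%rng,best.fun.round(2))
        if which==(0,1):
            vis=[]
            for (p,bx),o in zip(((S,bS),(T,bT)),ob):
                X=pts@Rz(best.x[2]).T+[*best.x[:2],z]
                im=cv2.resize(crop(p["image"],bx),None,fx=8,fy=8)
                h=cv2.convexHull(proj(p,X).astype(np.float32))[:,0]
                cv2.polylines(im,[np.round((h+.5-bx[:2])*8).astype(int)],True,(255,0,0),1)
                vis.append(cv2.resize(im,(390,390)))
            save(np.hstack(vis),"fit_%s.png"%name)
E
python3 f1.py
```

```text
nut 86.0 56.0 113.0
nut 72.0 11.0 130.0
nut (0, 1) [ 0.4438 -0.2179] 0.7999999999999972 29.13
nut (0,) [ 0.4432 -0.2177] 1.9 21.26
nut (1,) [ 0.445  -0.2173] 57.5 4.43
gauge 75.0 45.0 103.0
gauge 61.0 10.0 115.0
gauge (0, 1) [ 0.4897 -0.0043] 6.9 236.93
gauge (0,) [ 0.4869 -0.0016] 6.5 209.58
gauge (1,) [ 0.4906 -0.0044] 7.0 14.98
```

```bash
python3 -c "
import cv2,numpy as np
cv2.imwrite('pics/fits.png',np.vstack([cv2.resize(cv2.imread('pics/fit_%s.png'%n),(600,300)) for n in('nut','gauge')]))"
```

```text
(no output)
```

View pics/fits.png

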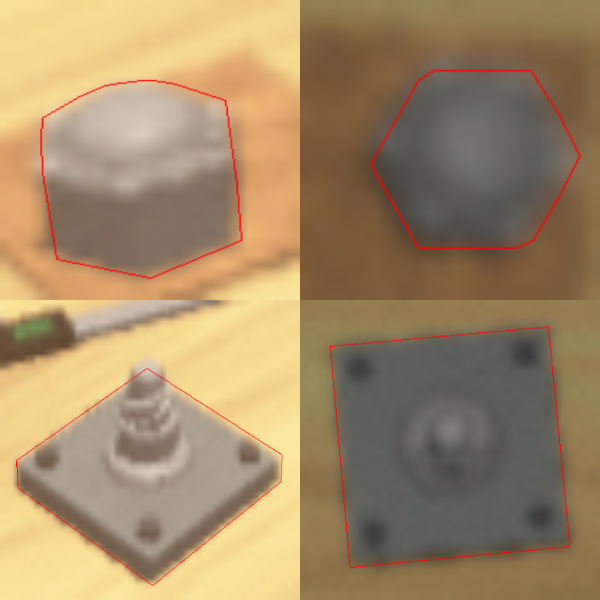

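```bash
cat > rel.py <<'E'
import sys
from h import *
def st():
    s=robot.sense();Rm=R.from_rotvec(s["eef_rot"]).as_matrix()
    psi=np.degrees(np.arctan2(Rm[1,0],Rm[0,0]))
    print("t",round(s["time_s"],2),"pos",np.round(s["eef_pos"],4),"psi",psi.round(2),"tilt",np.degrees(np.arccos(-Rm[2,2])).round(2),"F",np.round(s["ft_force"],1),"M",np.round(s["torque"],2),"gap",round(s["finger_gap"],4),"q",np.round(s["joints"],3))
    return s,Rm,psi
def rel(x,y,z,psi=None):
    s,Rm,p=st()
    d=Rm.T@(np.array([x,y,z])-s["eef_pos"])/.03
    w=np.zeros(3)
    if psi is not None:
        # full pose incl. tilt correction
        T=(R.from_euler("z",psi,degrees=True)*R.from_euler("x",180,degrees=True)).as_matrix()
        w=np.degrees(R.from_matrix(Rm.T@T).as_rotvec())/8
    print("t:",d.round(3),"w:",w.round(3))
if len(sys.argv)>3: a=[float(v) for v in sys.argv[1:]]; rel(*a)
elif __name__=="__main__": st()
E
python3 rel.py .4445 -.2175 .16 210
```

```text
t 1.0 pos [ 0.2458 -0.6017  0.2313] psi 22.22 tilt 0.0 F [-0.   0.2 -0.6] M [ 0.02 -0.08 -0.03] gap 0.0856 q [ 1.117  0.536 -0.004  1.538  0.003  1.067 -0.071]
t: [10.974 -9.351  2.377] w: [-0.    -0.    21.528]
```

send_rows(
  moves=[
    {"tx": 0.5, "ty": -0.4, "tz": 0, "wz": -1, "jaw": 0.4},
    {"tx": 1.5, "ty": -1.2, "tz": 0, "wz": -2, "jaw": 0.4},
    {"tx": 2.5, "ty": -2.1, "tz": 0.2, "wz": -3, "jaw": 0.4},
    {"tx": 3.5, "ty": -3.0, "tz": 0.4, "wz": -4, "jaw": 0.4},
    {"tx": 4.5, "ty": -3.8, "tz": 0.6, "wz": -5, "jaw": 0.4},
    {"tx": 5.5, "ty": -4.7, "tz": 0.8, "wz": -6, "jaw": 0.4},
    {"tx": 6.5, "ty": -5.5, "tz": 1, "wz": -7, "jaw": 0.4},
    {"tx": 7.5, "ty": -6.4, "tz": 1.2, "wz": -8, "jaw": 0.4},
    {"tx": 8.5, "ty": -7.2, "tz": 1.4, "wz": -9, "jaw": 0.4},
    {"tx": 9.5, "ty": -8.1, "tz": 1.6, "wz": -10, "jaw": 0.4},
    {"tx": 10.3, "ty": -8.8, "tz": 1.8, "wz": -11, "jaw": 0.4},
    {"tx": 10.8, "ty": -9.2, "tz": 2, "wz": -12, "jaw": 0.4},
    {"tx": 10.97, "ty": -9.35, "tz": 2.2, "wz": -13, "jaw": 0.4},
    {"tx": 10.97, "ty": -9.35, "tz": 2.38, "wz": -14, "jaw": 0.4},
    {"tx": 10.97, "ty": -9.35, "tz": 2.38, "wz": -15, "jaw": 0.4},
    {"tx": 10.97, "ty": -9.35, "tz": 2.38, "wz": -16, "jaw": 0.4},
    {"tx": 10.97, "ty": -9.35, "tz": 2.38, "wz": -17, "jaw": 0.4},
    {"tx": 10.97, "ty": -9.35, "tz": 2.38, "wz": -18, "jaw": 0.4},
    {"tx": 10.97, "ty": -9.35, "tz": 2.38, "wz": -19, "jaw": 0.4},
    {"tx": 10.97, "ty": -9.35, "tz": 2.38, "wz": -20, "jaw": 0.4},
  ],
)

```text
invalid input at $.moves[0]: expected keys tx, ty, tz, wx, wy, wz, jaw
```

```bash
python3 rel.py .4445 -.2175 .06 210
```

```text
t 1.0 pos [ 0.2458 -0.6017  0.2313] psi 22.22 tilt 0.0 F [-0.   0.2 -0.6] M [ 0.02 -0.08 -0.03] gap 0.0856 q [ 1.117  0.536 -0.004  1.538  0.003  1.067 -0.071]
t: [10.974 -9.351  5.71 ] w: [-0.    -0.    21.528]
```

All keys are required.

send_rows(
  moves=[
    {"tx": 0.5, "ty": -0.4, "tz": 0, "wx": 0, "wy": 0, "wz": -1, "jaw": 0.4},
    {"tx": 1.5, "ty": -1.2, "tz": 0, "wx": 0, "wy": 0, "wz": -2, "jaw": 0.4},
    {"tx": 2.5, "ty": -2.1, "tz": 0.2, "wx": 0, "wy": 0, "wz": -3, "jaw": 0.4},
    {"tx": 3.5, "ty": -3.0, "tz": 0.4, "wx": 0, "wy": 0, "wz": -4, "jaw": 0.4},
    {"tx": 4.5, "ty": -3.8, "tz": 0.6, "wx": 0, "wy": 0, "wz": -5, "jaw": 0.4},
    {"tx": 5.5, "ty": -4.7, "tz": 0.8, "wx": 0, "wy": 0, "wz": -6, "jaw": 0.4},
    {"tx": 6.5, "ty": -5.5, "tz": 1, "wx": 0, "wy": 0, "wz": -7, "jaw": 0.4},
    {"tx": 7.5, "ty": -6.4, "tz": 1.2, "wx": 0, "wy": 0, "wz": -8, "jaw": 0.4},
    {"tx": 8.5, "ty": -7.2, "tz": 1.4, "wx": 0, "wy": 0, "wz": -9, "jaw": 0.4},
    {"tx": 9.5, "ty": -8.1, "tz": 1.6, "wx": 0, "wy": 0, "wz": -10, "jaw": 0.4},
    {"tx": 10.3, "ty": -8.8, "tz": 1.8, "wx": 0, "wy": 0, "wz": -11, "jaw": 0.4},
    {"tx": 10.8, "ty": -9.2, "tz": 2, "wx": 0, "wy": 0, "wz": -12, "jaw": 0.4},
    {"tx": 10.97, "ty": -9.35, "tz": 2.2, "wx": 0, "wy": 0, "wz": -13, "jaw": 0.4},
    {"tx": 10.97, "ty": -9.35, "tz": 2.38, "wx": 0, "wy": 0, "wz": -14, "jaw": 0.4},
    {"tx": 10.97, "ty": -9.35, "tz": 2.38, "wx": 0, "wy": 0, "wz": -15, "jaw": 0.4},
    {"tx": 10.97, "ty": -9.35, "tz": 2.38, "wx": 0, "wy": 0, "wz": -16, "jaw": 0.4},
    {"tx": 10.97, "ty": -9.35, "tz": 2.38, "wx": 0, "wy": 0, "wz": -17, "jaw": 0.4},
    {"tx": 10.97, "ty": -9.35, "tz": 2.38, "wx": 0, "wy": 0, "wz": -18, "jaw": 0.4},
    {"tx": 10.97, "ty": -9.35, "tz": 2.38, "wx": 0, "wy": 0, "wz": -19, "jaw": 0.4},
    {"tx": 10.97, "ty": -9.35, "tz": 2.38, "wx": 0, "wy": 0, "wz": -20, "jaw": 0.4},
  ],
  squeeze=40,
)

```text
time_s: 3.0
eef_pos: [0.4445, -0.2178, 0.16]
eef_rot: [-0.069, 3.141, -0.001]
ft_force: [0.4, 0.1, -0.6]
finger_gap: 0.0599
```

```bash
python3 rel.py .4445 -.2175 .06 210; python3 - <<'E'
from h import *
p=robot.capture("scene");a=p["image"][190:290,150:310]
q=robot.capture("top");b=q["image"][175:275,320:440]
k=lambda a:cv2.resize(a,None,fx=2.8,fy=2.8,interpolation=cv2.INTER_CUBIC)
save(np.hstack([k(a),k(b)]),"m1.png")
E
```

```text
t 3.0 pos [ 0.4445 -0.2178  0.16  ] psi -177.47 tilt 0.03 F [ 0.4  0.1 -0.6] M [-0.01 -0.04  0.01] gap 0.0599 q [ 0.957  0.48  -0.741  1.971  0.428  0.851  1.598]
t: [-1.000e-03  1.300e-02  3.335e+00] w: [-3.000e-03  1.000e-03 -3.433e+00]
```

View pics/m1.png

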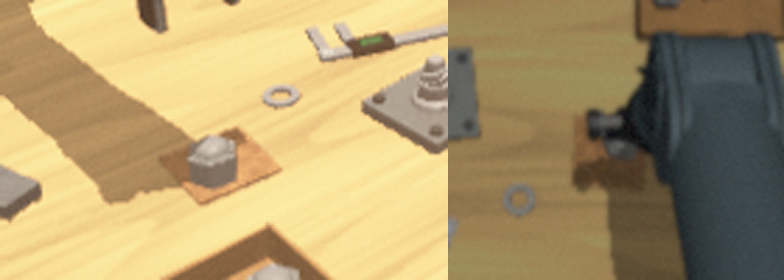

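send_rows(
  moves=[
    {"tx": 0, "ty": 0.013, "tz": 0.8, "wx": 0, "wy": 0, "wz": -1, "jaw": 0.4},
    {"tx": 0, "ty": 0.013, "tz": 1.6, "wx": 0, "wy": 0, "wz": -2, "jaw": 0.4},
    {"tx": 0, "ty": 0.013, "tz": 2.4, "wx": 0, "wy": 0, "wz": -3, "jaw": 0.4},
    {"tx": 0, "ty": 0.013, "tz": 3.2, "wx": 0, "wy": 0, "wz": -3.43, "jaw": 0.4},
    {"tx": 0, "ty": 0.013, "tz": 3.8, "wx": 0, "wy": 0, "wz": -3.43, "jaw": 0.4},
    {"tx": 0, "ty": 0.013, "tz": 4.3, "wx": 0, "wy": 0, "wz": -3.43, "jaw": 0.4},
    {"tx": 0, "ty": 0.013, "tz": 4.7, "wx": 0, "wy": 0, "wz": -3.43, "jaw": 0.4},
    {"tx": 0, "ty": 0.013, "tz": 5.0, "wx": 0, "wy": 0, "wz": -3.43, "jaw": 0.4},
    {"tx": 0, "ty": 0.013, "tz": 5.1, "wx": 0, "wy": 0, "wz": -3.43, "jaw": 0.4},
    {"tx": 0, "ty": 0.013, "tz": 5.1, "wx": 0, "wy": 0, "wz": -3.43, "jaw": 0.4},
  ],
)

```text
time_s: 4.1
eef_pos: [0.4445, -0.2174, 0.0069]
eef_rot: [-0.805, 3.037, 0.0]
ft_force: [-0.7, 0.6, 1.6]
finger_gap: 0.06
```

```bash
python3 rel.py .4445 -.2175 .006 210; python3 - <<'E'
from h import *
p=robot.capture("scene");a=p["image"][190:290,170:290]
q=robot.capture("top");b=q["image"][175:275,320:440]
k=lambda a:cv2.resize(a,None,fx=3.3,fy=3.3,interpolation=cv2.INTER_CUBIC)
save(np.hstack([k(a),k(b)]),"m2.png")
E
```

```text
t 4.1 pos [ 0.4445 -0.2174  0.0069] psi -150.32 tilt 0.01 F [-0.7  0.6  1.6] M [-0.02 -0.01  0.02] gap 0.06 q [ 0.86   0.755 -0.63   2.029  0.78   0.611  1.779]
t: [ 0.001 -0.003  0.029] w: [ 0.     0.001 -0.04 ]
```

View pics/m2.png

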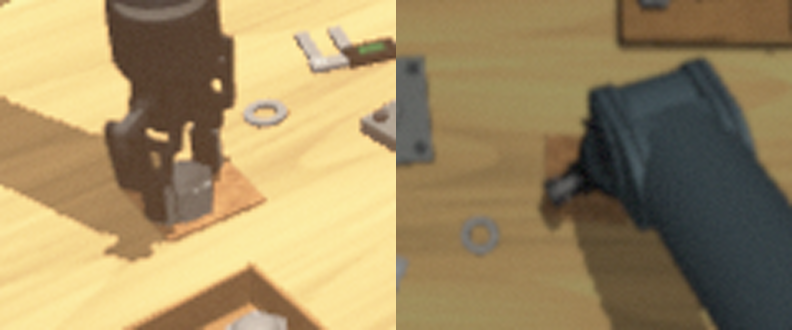

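The fingers straddle the nut on the pad. Closing.

send_rows(
  moves=[
    {"tx": 0, "ty": 0, "tz": 0, "wx": 0, "wy": 0, "wz": 0, "jaw": 0.1},
    {"tx": 0, "ty": 0, "tz": 0, "wx": 0, "wy": 0, "wz": 0, "jaw": -0.05},
    {"tx": 0, "ty": 0, "tz": 0, "wx": 0, "wy": 0, "wz": 0, "jaw": -0.3},
    {"tx": 0, "ty": 0, "tz": 0, "wx": 0, "wy": 0, "wz": 0, "jaw": -0.4},
    {"tx": 0, "ty": 0, "tz": 0, "wx": 0, "wy": 0, "wz": 0, "jaw": -0.4},
    {"tx": 0, "ty": 0, "tz": 0, "wx": 0, "wy": 0, "wz": 0, "jaw": -0.4},
  ],
  squeeze=40,
)

```text
time_s: 4.8
eef_pos: [0.4455, -0.2181, 0.0082]
eef_rot: [-0.803, 3.035, -0.003]
ft_force: [-0.5, -0.6, 6.3]
finger_gap: 0.0379
```

```bash
python3 rel.py .4895 -.0043 .12 240
```

```text
t 4.8 pos [ 0.4455 -0.2181  0.0082] psi -150.35 tilt 0.15 F [-0.5 -0.6  6.3] M [-0.15  0.15 -0.09] gap 0.0379 q [ 0.861  0.753 -0.631  2.028  0.78   0.612  1.78 ]
t: [-4.805  5.461 -3.733] w: [-0.019  0.005 -3.793]
```

send_rows(
  moves=[
    {"tx": 0, "ty": 0, "tz": -0.2, "wx": 0, "wy": 0, "wz": 0, "jaw": -0.4},
    {"tx": 0, "ty": 0, "tz": -0.7, "wx": 0, "wy": 0, "wz": 0, "jaw": -0.4},
    {"tx": 0, "ty": 0, "tz": -1.5, "wx": 0, "wy": 0, "wz": 0, "jaw": -0.4},
    {"tx": -0.3, "ty": 0.4, "tz": -2.5, "wx": 0, "wy": 0, "wz": -0.3, "jaw": -0.4},
    {"tx": -0.9, "ty": 1.0, "tz": -3.3, "wx": 0, "wy": 0, "wz": -0.8, "jaw": -0.4},
    {"tx": -1.6, "ty": 1.8, "tz": -3.73, "wx": 0, "wy": 0, "wz": -1.3, "jaw": -0.4},
    {"tx": -2.4, "ty": 2.7, "tz": -3.73, "wx": 0, "wy": 0, "wz": -1.8, "jaw": -0.4},
    {"tx": -3.2, "ty": 3.6, "tz": -3.73, "wx": 0, "wy": 0, "wz": -2.4, "jaw": -0.4},
    {"tx": -4.0, "ty": 4.5, "tz": -3.73, "wx": 0, "wy": 0, "wz": -3, "jaw": -0.4},
    {"tx": -4.5, "ty": 5.15, "tz": -3.73, "wx": 0, "wy": 0, "wz": -3.5, "jaw": -0.4},
    {"tx": -4.8, "ty": 5.46, "tz": -3.73, "wx": 0, "wy": 0, "wz": -3.79, "jaw": -0.4},
    {"tx": -4.8, "ty": 5.46, "tz": -3.73, "wx": 0, "wy": 0, "wz": -3.79, "jaw": -0.4},
    {"tx": -4.8, "ty": 5.46, "tz": -3.73, "wx": 0, "wy": 0, "wz": -3.79, "jaw": -0.4},
  ],
)

```text
time_s: 6.1
eef_pos: [0.4892, -0.0058, 0.12]
eef_rot: [-1.567, 2.723, -0.005]
ft_force: [0.8, -1.5, -1.9]
finger_gap: 0.0379
```

```bash
python3 rel.py .4895 -.0043 .075 240; python3 - <<'E'
from h import *
p=robot.capture("scene");a=p["image"][150:270,240:370]
q=robot.capture("top");b=q["image"][150:270,250:380]
np.savez("s1.npz",S=p["image"],T=q["image"])
k=lambda a:cv2.resize(a,None,fx=3,fy=3,interpolation=cv2.INTER_CUBIC)
save(np.hstack([k(a),k(b)]),"m3.png")
E
```

```text
t 6.1 pos [ 0.4892 -0.0058  0.12  ] psi -120.16 tilt 0.17 F [ 0.8 -1.5 -1.9] M [-0.02  0.05  0.01] gap 0.0379 q [ 0.642  0.624 -0.933  2.005  0.676  0.854  1.943]
t: [-0.052  0.02   1.498] w: [-0.019 -0.01  -0.02 ]
```

View pics/m3.png

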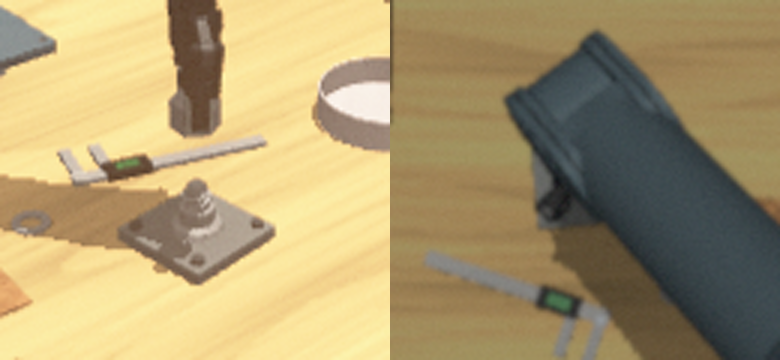

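```bash
cat > f2.py <<'E'
from fit import *
S=robot.capture("scene");T=robot.capture("top")
S0=cv2.imread("pics/scene0.png")[...,::-1];T0=cv2.imread("pics/top0.png")[...,::-1]
SE=np.vstack([ringp(.016,.014),ringp(.016,.036)]);PG=np.vstack([ringp(.0125,.036),ringp(.0125,.052)]);CO=np.vstack([ringp(.009,.05),ringp(.009,.057),ringp(.006,.060)])
bS=(276,200,60,56);bT=(292,188,44,44)
def ob(im,bx):
    hs=cv2.cvtColor(crop(im,bx).copy(),cv2.COLOR_RGB2HSV)[...,1]
    th,_=cv2.threshold(hs,0,255,cv2.THRESH_OTSU); fg=np.median(hs[hs<=th]);bg=np.median(hs[hs>th])
    return np.clip((bg-hs.astype(float))/(bg-fg),0,1)
o=[ob(S0,bS),ob(T0,bT)]
o[0][:10,:22]=0
def mod(v,i):
    M=Rz(v[2]).T; p,bx=((S,bS),(T,bT))[i]
    return np.max([sil(p,x@M+[v[0],v[1],0],bx) for x in(PL,SE,PG,CO)],axis=0)
def run(w):
    f=lambda v:sum(np.sum((mod(v,i)-o[i])**2) for i in w)
    x0=np.array([.489,-.003,.12]);r=minimize(f,x0,method="Nelder-Mead",options=dict(initial_simplex=x0+np.array([[0,0,0],[.008,0,0],[0,.008,0],[0,0,.15]]),xatol=1e-4,fatol=1e-2))
    print(w,r.x[:2].round(4),np.degrees(r.x[2]).round(2),round(r.fun,1)); return r.x
a=[run(w) for w in((0,),(1,),(0,1))]
# edge-based: plug in scene crop
im=cv2.resize(crop(S0,bS),None,fx=8,fy=8,interpolation=cv2.INTER_CUBIC)
for x,c in((PL,(255,0,0)),(SE,(0,0,255)),(PG,(0,255,0)),(CO,(255,0,255))):
    h=cv2.convexHull(proj(S,x@Rz(a[0][2]).T+[*a[0][:2],0]).astype(np.float32))[:,0]
    cv2.polylines(im,[np.round((h+.5-bS[:2])*8).astype(int)],True,c,1)
save(im,"g_s.png")
# held nut overlay at tcp
s=robot.sense();x,y,z=s["eef_pos"];bx=(290,158,30,46)
im2=cv2.resize(crop(S["image"],bx),None,fx=9,fy=9,interpolation=cv2.INTER_CUBIC)
h=cv2.convexHull(proj(S,NUT@Rz(np.radians(30)).T+[x,y,z-.0042]).astype(np.float32))[:,0]
cv2.polylines(im2,[np.round((h+.5-bx[:2])*9).astype(int)],True,(255,0,0),1)
save(im2,"n_s.png")
im=im[:,:480];
H=max(im.shape[0],im2.shape[0]);save(np.hstack([cv2.copyMakeBorder(i,0,H-i.shape[0],0,0,cv2.BORDER_CONSTANT) for i in(im,im2)]),"gn.png")
E
python3 f2.py
```

```text
(0,) [ 0.4877 -0.0027] 7.86 191.3
(1,) [ 0.4908 -0.0043] 6.63 15.3
(0, 1) [ 0.4894 -0.0039] 6.73 214.2
```

View pics/gn.png

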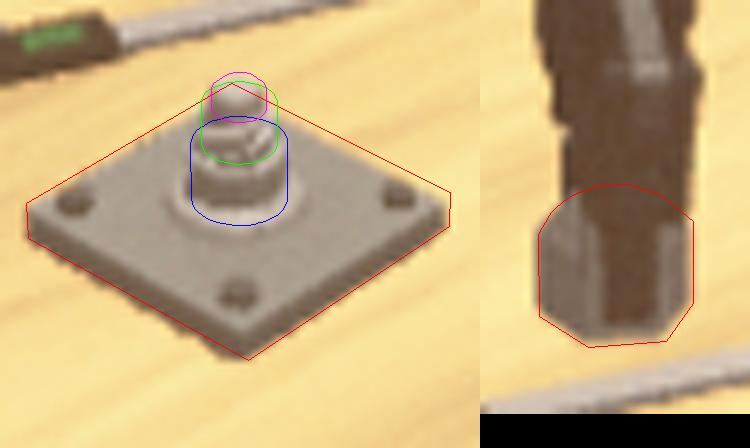

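send_rows(
  moves=[
    {"tx": -0.04, "ty": 0.02, "tz": 0.4, "wx": 0, "wy": 0, "wz": 0, "jaw": -0.4},
    {"tx": -0.04, "ty": 0.02, "tz": 1.0, "wx": 0, "wy": 0, "wz": 0, "jaw": -0.4},
    {"tx": -0.04, "ty": 0.02, "tz": 1.5, "wx": 0, "wy": 0, "wz": 0, "jaw": -0.4},
    {"tx": -0.04, "ty": 0.02, "tz": 1.8, "wx": 0, "wy": 0, "wz": 0, "jaw": -0.4},
    {"tx": -0.04, "ty": 0.02, "tz": 1.8, "wx": 0, "wy": 0, "wz": 0, "jaw": -0.4},
  ],
)

```text
time_s: 6.8
eef_pos: [0.4883, -0.0048, 0.0644]
eef_rot: [1.566, -2.722, 0.002]
ft_force: [-0.8, 0.2, -1.5]
finger_gap: 0.038
```

```bash
python3 rel.py .489 -.004 .06 240; python3 f2.py >/dev/null; python3 - <<'E'
from h import *
p=robot.capture("scene");a=p["image"][170:250,265:345]
save(cv2.resize(a,None,fx=7,fy=7,interpolation=cv2.INTER_CUBIC),"m4.png")
E
```

```text
t 6.8 pos [ 0.4883 -0.0048  0.0644] psi -120.17 tilt 0.13 F [-0.8  0.2 -1.5] M [-0.06  0.01 -0.01] gap 0.038 q [ 0.572  0.706 -0.844  2.03   0.78   0.764  1.858]
t: [-0.034 -0.007  0.146] w: [-0.002 -0.016 -0.021]
```

View pics/m4.png

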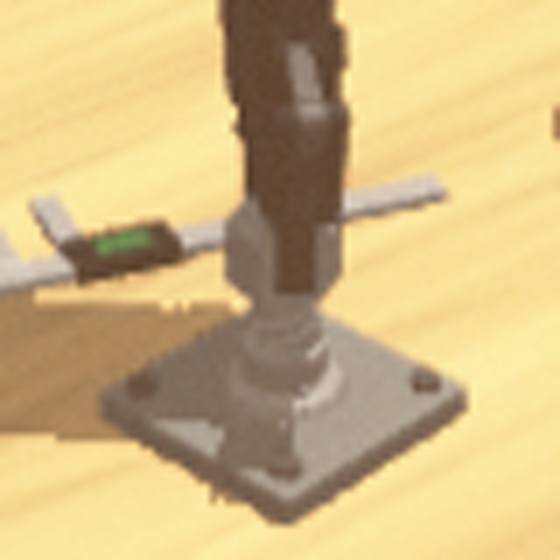

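Scene view: nut centre at column ≈283 of the zoom, plug at ≈288, so the nut is about 1.5 mm to the left. I'll correct that and lower it by feel.

```bash
python3 rel.py .4894 -.0037 .0614 240
```

```text
t 6.95 pos [ 0.4897 -0.0045  0.0662] psi -120.17 tilt 0.18 F [ 0.3  0.4 -1.3] M [ 0.01 -0.03 -0.03] gap 0.0378 q [ 0.573  0.703 -0.846  2.028  0.779  0.765  1.859]
t: [-0.017  0.023  0.158] w: [-0.022 -0.003 -0.021]
```

send_rows(
  moves=[
    {"tx": -0.03, "ty": 0.01, "tz": 0.0, "wx": 0, "wy": 0, "wz": 0, "jaw": -0.4},
    {"tx": -0.03, "ty": 0.01, "tz": 0.07, "wx": 0, "wy": 0, "wz": 0, "jaw": -0.4},
    {"tx": -0.03, "ty": 0.01, "tz": 0.14, "wx": 0, "wy": 0, "wz": 0, "jaw": -0.4},
    {"tx": -0.03, "ty": 0.01, "tz": 0.2, "wx": 0, "wy": 0, "wz": 0, "jaw": -0.4},
    {"tx": -0.03, "ty": 0.01, "tz": 0.2, "wx": 0, "wy": 0, "wz": 0, "jaw": -0.4},
  ],
)

```text
time_s: 7.45
eef_pos: [0.4906, -0.0038, 0.0602]
eef_rot: [-1.565, 2.722, -0.006]
ft_force: [2.5, -0.2, -0.4]
finger_gap: 0.0378
```

```bash
python3 rel.py .4896 -.0037 .0574 240;
```

```text
t 7.45 pos [ 0.4906 -0.0038  0.0602] psi -120.19 tilt 0.24 F [ 2.5 -0.2 -0.4] M [-0.17 -0.41  0.01] gap 0.0378 q [ 0.563  0.713 -0.836  2.029  0.791  0.754  1.847]
t: [0.014 0.03  0.094] w: [-0.029 -0.    -0.023]
```

send_rows(
  moves=[
    {"tx": 0, "ty": 0.01, "tz": 0.05, "wx": 0, "wy": 0, "wz": 0, "jaw": -0.4},
    {"tx": 0, "ty": 0.01, "tz": 0.1, "wx": 0, "wy": 0, "wz": 0, "jaw": -0.4},
    {"tx": 0, "ty": 0.01, "tz": 0.13, "wx": 0, "wy": 0, "wz": 0, "jaw": -0.4},
    {"tx": 0, "ty": 0.01, "tz": 0.13, "wx": 0, "wy": 0, "wz": 0, "jaw": -0.4},
  ],
)

```text
time_s: 7.85
eef_pos: [0.4917, -0.0039, 0.0567]
eef_rot: [-1.564, 2.72, -0.008]
ft_force: [5.1, -2.4, 3.5]
finger_gap: 0.0376
```

send_rows(
  moves=[
    {"tx": 0, "ty": 0, "tz": 0.04, "wx": 0, "wy": 0, "wz": 0, "jaw": -0.4},
    {"tx": 0, "ty": 0, "tz": 0.07, "wx": 0, "wy": 0, "wz": 0, "jaw": -0.4},
    {"tx": 0, "ty": 0, "tz": 0.07, "wx": 0, "wy": 0, "wz": 0, "jaw": -0.4},
  ],
)

```text
time_s: 8.15
eef_pos: [0.4916, -0.0048, 0.0545]
eef_rot: [-1.564, 2.721, -0.009]
ft_force: [2.6, -4.5, 3.4]
finger_gap: 0.0378
```

```bash
python3 rel.py .4896 -.0037 .0574 240;
```

```text
t 8.15 pos [ 0.4916 -0.0048  0.0545] psi -120.23 tilt 0.37 F [ 2.6 -4.5  3.4] M [-1.02 -0.68  0.01] gap 0.0378 q [ 0.556  0.721 -0.825  2.03   0.805  0.744  1.837]
t: [ 0.003  0.075 -0.098] w: [-0.046 -0.003 -0.029]
```

send_rows(
  moves=[
    {"tx": 0, "ty": 0, "tz": 0.03, "wx": -0.04, "wy": 0, "wz": 0, "jaw": -0.4},
    {"tx": 0, "ty": 0, "tz": 0.06, "wx": -0.04, "wy": 0, "wz": 0, "jaw": -0.4},
    {"tx": 0, "ty": 0, "tz": 0.06, "wx": -0.04, "wy": 0, "wz": 0, "jaw": -0.4},
  ],
)

```text
time_s: 8.45
eef_pos: [0.4918, -0.005, 0.0531]
eef_rot: [1.565, -2.724, 0.002]
ft_force: [0.7, -3.4, 10.0]
finger_gap: 0.0381
```

send_rows(
  moves=[
    {"tx": 0, "ty": 0, "tz": 0.03, "wx": 0, "wy": 0, "wz": 0, "jaw": -0.4},
    {"tx": 0, "ty": 0, "tz": 0.06, "wx": 0, "wy": 0, "wz": 0, "jaw": -0.4},
    {"tx": 0, "ty": 0, "tz": 0.06, "wx": 0, "wy": 0, "wz": 0, "jaw": -0.4},
  ],
)

```text
time_s: 8.75
eef_pos: [0.4919, -0.0049, 0.0525]
eef_rot: [1.565, -2.723, 0.004]
ft_force: [-3.3, -4.2, 21.6]
finger_gap: 0.0382
```

```bash
python3 rel.py .4896 -.0037 .0574 240;
```

```text
t 8.75 pos [ 0.4919 -0.0049  0.0525] psi -120.23 tilt 0.17 F [-3.3 -4.2 21.6] M [-1.08  0.5  -0.03] gap 0.0382 q [ 0.555  0.727 -0.823  2.026  0.805  0.748  1.84 ]
t: [ 0.006  0.086 -0.164] w: [-0.015 -0.014 -0.029]
```

send_rows(
  moves=[
    {"tx": 0, "ty": 0, "tz": -0.02, "wx": 0, "wy": 0, "wz": 0, "jaw": -0.4},
    {"tx": 0, "ty": 0, "tz": -0.01, "wx": 0, "wy": 0, "wz": 0.7, "jaw": -0.4},
    {"tx": 0, "ty": 0, "tz": 0.0, "wx": 0, "wy": 0, "wz": 1.4, "jaw": -0.4},
    {"tx": 0, "ty": 0, "tz": 0.01, "wx": 0, "wy": 0, "wz": 2.1, "jaw": -0.4},
    {"tx": 0, "ty": 0, "tz": 0.02, "wx": 0, "wy": 0, "wz": 2.8, "jaw": -0.4},
    {"tx": 0, "ty": 0, "tz": 0.02, "wx": 0, "wy": 0, "wz": 2.8, "jaw": -0.4},
  ],
)

```text
time_s: 9.35
eef_pos: [0.492, -0.0055, 0.0519]
eef_rot: [1.002, -2.977, 0.006]
ft_force: [3.2, -4.4, 4.4]
finger_gap: 0.0378
```

```bash
python3 rel.py .4896 -.0037 .0574 240;
```

```text
t 9.35 pos [ 0.492  -0.0055  0.0519] psi -142.81 tilt 0.22 F [ 3.2 -4.4  4.4] M [-1.02 -0.58 -0.05] gap 0.0378 q [ 0.494  0.692 -0.737  2.029  0.732  0.703  1.503]
t: [ 0.026  0.095 -0.185] w: [-0.022 -0.017 -2.851]
```

send_rows(
  moves=[
    {"tx": 0, "ty": 0, "tz": 0.013, "wx": 0, "wy": 0, "wz": 0.8, "jaw": -0.4},
    {"tx": 0, "ty": 0, "tz": 0.028, "wx": 0, "wy": 0, "wz": 1.6, "jaw": -0.4},
    {"tx": 0, "ty": 0, "tz": 0.043, "wx": 0, "wy": 0, "wz": 2.4, "jaw": -0.4},
    {"tx": 0, "ty": 0, "tz": 0.057, "wx": 0, "wy": 0, "wz": 3.2, "jaw": -0.4},
    {"tx": 0, "ty": 0, "tz": 0.072, "wx": 0, "wy": 0, "wz": 4.0, "jaw": -0.4},
    {"tx": 0, "ty": 0, "tz": 0.072, "wx": 0, "wy": 0, "wz": 4.0, "jaw": -0.4},
  ],
)

```text
time_s: 9.95
eef_pos: [0.492, -0.0055, 0.0497]
eef_rot: [-0.141, 3.138, -0.006]
ft_force: [1.3, -2.7, 3.7]
finger_gap: 0.0381
```

```bash
python3 rel.py .4896 -.0037 .0574 240;
```

```text
t 9.95 pos [ 0.492  -0.0055  0.0497] psi -174.86 tilt 0.23 F [ 1.3 -2.7  3.7] M [-0.66 -0.55 -0.05] gap 0.0381 q [ 0.397  0.652 -0.607  2.034  0.622  0.643  1.032]
t: [ 0.073  0.066 -0.258] w: [-0.028 -0.012 -6.858]
```

send_rows(
  moves=[
    {"tx": 0, "ty": 0, "tz": 0.013, "wx": 0, "wy": 0, "wz": 0.8, "jaw": -0.4},
    {"tx": 0, "ty": 0, "tz": 0.028, "wx": 0, "wy": 0, "wz": 1.6, "jaw": -0.4},
    {"tx": 0, "ty": 0, "tz": 0.043, "wx": 0, "wy": 0, "wz": 2.4, "jaw": -0.4},
    {"tx": 0, "ty": 0, "tz": 0.057, "wx": 0, "wy": 0, "wz": 3.2, "jaw": -0.4},
    {"tx": 0, "ty": 0, "tz": 0.072, "wx": 0, "wy": 0, "wz": 4.0, "jaw": -0.4},
    {"tx": 0, "ty": 0, "tz": 0.078, "wx": 0, "wy": 0, "wz": 4.3, "jaw": -0.4},
    {"tx": 0, "ty": 0, "tz": 0.078, "wx": 0, "wy": 0, "wz": 4.3, "jaw": -0.4},
  ],
)

```text
time_s: 10.65
eef_pos: [0.4919, -0.0053, 0.0473]
eef_rot: [0.79, 3.039, -0.006]
ft_force: [1.7, -2.8, 5.4]
finger_gap: 0.038
```

```bash
python3 rel.py .4896 -.0037 .0574 240;
```

```text
t 10.65 pos [ 0.4919 -0.0053  0.0473] psi 150.86 tilt 0.22 F [ 1.7 -2.8  5.4] M [-0.54 -0.46  0.04] gap 0.038 q [ 0.285  0.619 -0.461  2.041  0.491  0.589  0.544]
t: [ 0.092  0.008 -0.336] w: [-3.0000e-02 -4.0000e-03 -1.1142e+01]
```

send_rows(
  moves=[
    {"tx": 0, "ty": 0, "tz": 0.015, "wx": 0, "wy": 0, "wz": 0.8, "jaw": -0.4},
    {"tx": 0, "ty": 0, "tz": 0.03, "wx": 0, "wy": 0, "wz": 1.6, "jaw": -0.4},
    {"tx": 0, "ty": 0, "tz": 0.036, "wx": 0, "wy": 0, "wz": 2.0, "jaw": -0.4},
    {"tx": 0, "ty": 0, "tz": 0.036, "wx": 0, "wy": 0, "wz": 2.0, "jaw": -0.4},
  ],
)

```text
time_s: 11.05
eef_pos: [0.4921, -0.0052, 0.0462]
eef_rot: [1.202, 2.9, -0.005]
ft_force: [1.8, -3.2, 5.1]
finger_gap: 0.0382
```

send_rows(
  moves=[
    {"tx": 0, "ty": 0, "tz": 0.015, "wx": 0, "wy": 0, "wz": 0.8, "jaw": -0.4},
    {"tx": 0, "ty": 0, "tz": 0.025, "wx": 0, "wy": 0, "wz": 1.4, "jaw": -0.4},
    {"tx": 0, "ty": 0, "tz": 0.025, "wx": 0, "wy": 0, "wz": 1.4, "jaw": -0.4},
  ],
)

```text
time_s: 11.35
eef_pos: [0.4922, -0.0052, 0.0455]
eef_rot: [1.477, 2.77, -0.004]
ft_force: [3.0, -2.8, 6.2]
finger_gap: 0.0378
```

```bash
python3 rel.py .4896 -.0037 .0574 240;
```

```text
t 11.35 pos [ 0.4922 -0.0052  0.0455] psi 123.87 tilt 0.22 F [ 3.  -2.8  6.2] M [-0.63 -0.57 -0.03] gap 0.0378 q [ 0.191  0.601 -0.342  2.046  0.377  0.553  0.171]
t: [ 0.089 -0.043 -0.398] w: [-3.2000e-02  8.0000e-03 -1.4516e+01]
```

send_rows(
  moves=[
    {"tx": 0, "ty": 0, "tz": 0.012, "wx": 0, "wy": 0, "wz": 0.6, "jaw": -0.4},
    {"tx": 0, "ty": 0, "tz": 0.025, "wx": 0, "wy": 0, "wz": 1.25, "jaw": -0.4},
    {"tx": 0, "ty": 0, "tz": 0.025, "wx": 0, "wy": 0, "wz": 1.25, "jaw": -0.4},
  ],
)

```text
time_s: 11.65
eef_pos: [0.4926, -0.0052, 0.0452]
eef_rot: [1.709, 2.632, -0.003]
ft_force: [1.1, -2.5, 11.2]
finger_gap: 0.038
```

send_rows(
  moves=[
    {"tx": 0, "ty": 0, "tz": 0.012, "wx": 0, "wy": 0, "wz": 0.6, "jaw": -0.4},
    {"tx": 0, "ty": 0, "tz": 0.025, "wx": 0, "wy": 0, "wz": 1.25, "jaw": -0.4},
    {"tx": 0, "ty": 0, "tz": 0.025, "wx": 0, "wy": 0, "wz": 1.25, "jaw": -0.4},
  ],
)

```text
time_s: 11.95
eef_pos: [0.4929, -0.0054, 0.0451]
eef_rot: [1.929, 2.474, -0.003]
ft_force: [0.3, -3.5, 16.2]
finger_gap: 0.0376
```

```bash
python3 rel.py .4896 -.0037 .0574 240;
```

```text
t 11.95 pos [ 0.4929 -0.0054  0.0451] psi 104.11 tilt 0.27 F [ 0.3 -3.5 16.2] M [-0.75  0.04  0.01] gap 0.0376 q [ 0.121  0.59  -0.255  2.05   0.288  0.533 -0.096]
t: [ 0.078 -0.091 -0.41 ] w: [ -0.036   0.025 -16.986]
```

Fz rises and z stalls at TCP 0.0451, where the thread alone would have taken it to ≈0.0437. That puts the mouth about 5 mm above the seat. One small turn without pushing will confirm it.

send_rows(
  moves=[
    {"tx": 0, "ty": 0, "tz": 0.0, "wx": 0, "wy": 0, "wz": 0.5, "jaw": -0.4},
    {"tx": 0, "ty": 0, "tz": 0.01, "wx": 0, "wy": 0, "wz": 1.0, "jaw": -0.4},
    {"tx": 0, "ty": 0, "tz": 0.01, "wx": 0, "wy": 0, "wz": 1.0, "jaw": -0.4},
  ],
)

```text
time_s: 12.25
eef_pos: [0.4927, -0.0054, 0.0451]
eef_rot: [2.094, 2.336, -0.003]
ft_force: [-0.0, -2.7, 11.6]
finger_gap: 0.0378
```

```bash
python3 rel.py .4896 -.0037 .0574 240;python3 - <<'E'
from h import *
p=robot.capture("scene");a=p["image"][170:250,265:345]
save(cv2.resize(a,None,fx=7,fy=7,interpolation=cv2.INTER_CUBIC),"m5.png")
E
```

```text
t 12.25 pos [ 0.4927 -0.0054  0.0451] psi 96.26 tilt 0.28 F [-0.  -2.7 11.6] M [-0.6  -0.02  0.02] gap 0.0378 q [ 0.093  0.587 -0.22   2.052  0.252  0.527 -0.2  ]
t: [ 0.067 -0.096 -0.409] w: [ -0.037   0.026 -17.968]
```

View pics/m5.png

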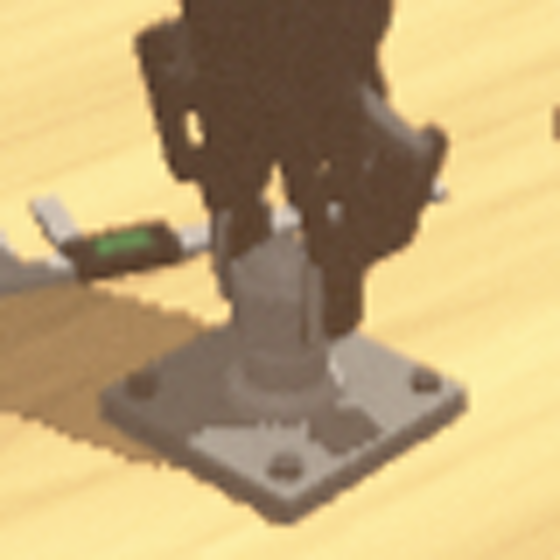

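```bash
python3 - <<'E'
from fit import *
p=robot.capture("scene");s=robot.sense();bx=(285,190,44,50);ims=[]
for mz in(.041,.036):
    im=cv2.resize(crop(p["image"],bx),None,fx=8,fy=8,interpolation=cv2.INTER_CUBIC)
    X=ringp(rc,0,c6)@Rz(np.radians(96+0-30+0)).T+[*s["eef_pos"][:2],mz]
    cv2.polylines(im,[np.round((proj(p,X)+.5-bx[:2])*8).astype(int)],True,(255,0,0),1)
    g=ringp(.016,.036)+[.4905,-.0045,0]
    cv2.polylines(im,[np.round((proj(p,g)+.5-bx[:2])*8).astype(int)],True,(0,255,0),1)
    ims.append(im)
save(np.hstack(ims),"m6.png")
E
```

```text
(no output)
```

View pics/m6.png

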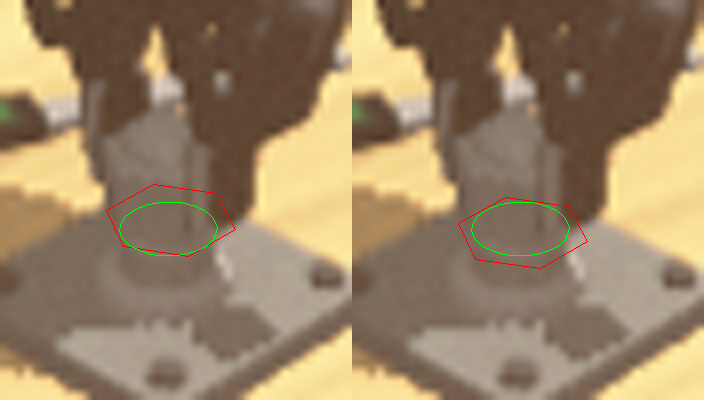

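Short: it bottomed with the mouth about 5 mm above the seat. Unscrewing along the helix.

send_rows(
  moves=[
    {"tx": 0, "ty": 0, "tz": -0.01, "wx": 0, "wy": 0, "wz": -1, "jaw": -0.4},
    {"tx": 0, "ty": 0, "tz": -0.015, "wx": 0, "wy": 0, "wz": -2, "jaw": -0.4},
    {"tx": 0, "ty": 0, "tz": -0.02, "wx": 0, "wy": 0, "wz": -3, "jaw": -0.4},
    {"tx": 0, "ty": 0, "tz": -0.035, "wx": 0, "wy": 0, "wz": -4, "jaw": -0.4},
    {"tx": 0, "ty": 0, "tz": -0.053, "wx": 0, "wy": 0, "wz": -5, "jaw": -0.4},
    {"tx": 0, "ty": 0, "tz": -0.07, "wx": 0, "wy": 0, "wz": -6, "jaw": -0.4},
    {"tx": 0, "ty": 0, "tz": -0.088, "wx": 0, "wy": 0, "wz": -7, "jaw": -0.4},
    {"tx": 0, "ty": 0, "tz": -0.106, "wx": 0, "wy": 0, "wz": -8, "jaw": -0.4},
    {"tx": 0, "ty": 0, "tz": -0.106, "wx": 0, "wy": 0, "wz": -8, "jaw": -0.4},
  ],
)

```text
time_s: 13.25
eef_pos: [0.4917, -0.0055, 0.048]
eef_rot: [0.528, 3.096, -0.006]
ft_force: [-0.0, -3.2, 4.4]
finger_gap: 0.0378
```

```bash
python3 rel.py .4918 -.0051 .0535 240;
```

```text
t 13.25 pos [ 0.4917 -0.0055  0.048 ] psi 160.66 tilt 0.22 F [-0.  -3.2  4.4] M [-0.66 -0.11  0.04] gap 0.0378 q [ 0.321  0.628 -0.507  2.039  0.533  0.605  0.68 ]
t: [ 0.002  0.013 -0.185] w: [-0.028 -0.011 -9.917]
```

send_rows(
  moves=[
    {"tx": 0, "ty": 0, "tz": -0.025, "wx": 0, "wy": 0, "wz": -1, "jaw": -0.4},
    {"tx": 0, "ty": 0, "tz": -0.043, "wx": 0, "wy": 0, "wz": -2, "jaw": -0.4},
    {"tx": 0, "ty": 0, "tz": -0.06, "wx": 0, "wy": 0, "wz": -3, "jaw": -0.4},
    {"tx": 0, "ty": 0, "tz": -0.078, "wx": 0, "wy": 0, "wz": -4, "jaw": -0.4},
    {"tx": 0, "ty": 0, "tz": -0.096, "wx": 0, "wy": 0, "wz": -5, "jaw": -0.4},
    {"tx": 0, "ty": 0, "tz": -0.114, "wx": 0, "wy": 0, "wz": -6, "jaw": -0.4},
    {"tx": 0, "ty": 0, "tz": -0.132, "wx": 0, "wy": 0, "wz": -7, "jaw": -0.4},
    {"tx": 0, "ty": 0, "tz": -0.15, "wx": 0, "wy": 0, "wz": -8, "jaw": -0.4},
    {"tx": 0, "ty": 0, "tz": -0.168, "wx": 0, "wy": 0, "wz": -9, "jaw": -0.4},
    {"tx": 0, "ty": 0, "tz": -0.186, "wx": 0, "wy": 0, "wz": -10, "jaw": -0.4},
    {"tx": 0, "ty": 0, "tz": -0.2, "wx": 0, "wy": 0, "wz": -10.5, "jaw": -0.4},
    {"tx": 0, "ty": 0, "tz": -0.2, "wx": 0, "wy": 0, "wz": -10.5, "jaw": -0.4},
  ],
)

```text
time_s: 14.45
eef_pos: [0.4914, -0.0058, 0.0537]
eef_rot: [1.68, -2.651, 0.004]
ft_force: [2.3, -4.2, 2.0]
finger_gap: 0.0375
```

```bash
python3 rel.py .4918 -.0051 .0535 240;
```

```text
t 14.45 pos [ 0.4914 -0.0058  0.0537] psi -115.29 tilt 0.22 F [ 2.3 -4.2  2. ] M [-0.81 -0.53 -0.02] gap 0.0375 q [ 0.575  0.737 -0.85   2.024  0.823  0.766  1.913]
t: [-0.028 -0.002  0.005] w: [-0.007 -0.027  0.589]
```

Free at the starting angle. Lifting gently, a little at first.

send_rows(
  moves=[
    {"tx": 0, "ty": 0, "tz": -0.05, "wx": 0, "wy": 0, "wz": 0, "jaw": -0.4},
    {"tx": 0, "ty": 0, "tz": -0.12, "wx": 0, "wy": 0, "wz": 0, "jaw": -0.4},
    {"tx": 0, "ty": 0, "tz": -0.12, "wx": 0, "wy": 0, "wz": 0, "jaw": -0.4},
  ],
)

```text
time_s: 14.75
eef_pos: [0.4911, -0.0055, 0.0574]
eef_rot: [1.679, -2.652, 0.004]
ft_force: [2.2, -2.0, 0.2]
finger_gap: 0.0375
```

send_rows(
  moves=[
    {"tx": 0, "ty": 0, "tz": -0.3, "wx": 0, "wy": 0, "wz": 0, "jaw": -0.4},
    {"tx": 0, "ty": 0, "tz": -1.0, "wx": 0, "wy": 0, "wz": 0, "jaw": -0.4},
    {"tx": 0, "ty": 0, "tz": -1.8, "wx": 0, "wy": 0, "wz": 0, "jaw": -0.4},
    {"tx": 0, "ty": 0, "tz": -2.1, "wx": 0, "wy": 0, "wz": 0, "jaw": -0.4},
    {"tx": 0, "ty": 0, "tz": -2.1, "wx": 0, "wy": 0, "wz": 0, "jaw": -0.4},
  ],
)

```text
time_s: 15.25
eef_pos: [0.4914, -0.0048, 0.1214]
eef_rot: [1.68, -2.652, 0.005]
ft_force: [-0.3, -0.2, -2.5]
finger_gap: 0.0379
```

```bash
python3 - <<'E'
from fit import *
S=robot.capture("scene");T=robot.capture("top")
TIN=np.vstack([ringp(.072,0),ringp(.072,.034)])
ms=[];
for p in(S,T):
    l=robot.masks_of(p,"tin_floor"); 
    for m in l: print(round(m["confidence"],2),np.round(m["position"]),m["mask"].sum())
    ms.append(l[0]["mask"].astype(float))
full=(0,0,640,400)
for w in((0,),(1,),(0,1)):
    f=lambda v:sum(np.sum((sil((S,T)[i],TIN+[v[0],v[1],0],full,2)-ms[i])**2) for i in w)
    x0=np.array([.44,.28]);r=minimize(f,x0,method="Nelder-Mead",options=dict(initial_simplex=x0+np.array([[0,0],[.015,0],[0,.015]]),xatol=2e-4,fatol=.1));print(w,r.x.round(4),round(r.fun,1))
a=S["image"].copy();b=T["image"].copy()
for p,i in((S,a),(T,b)):
    for z in(0,.034): cv2.polylines(i,[proj(p,ringp(.072,z)+[*r.x,0]).round().astype(int)],True,(255,0,0),1)
save(np.hstack([cv2.resize(a[130:250,270:410],None,fx=2.7,fy=2.7),cv2.resize(b[160:280,170:310],None,fx=2.7,fy=2.7)]),"tin.png")
E
python3 rel.py .43 .28 .12 270
```

```text
0.65 [366. 186.] 1221
0.57 [299. 187.] 90
0.9 [217. 221.] 1744
(0,) [0.4448 0.2871] 46.5
(1,) [0.4448 0.2868] 72.6
(0, 1) [0.4448 0.2868] 121.4
t 15.45 pos [ 0.4903 -0.0054  0.1194] psi -115.31 tilt 0.28 F [-0.1 -0.7 -1.7] M [-0.03  0.02  0.  ] gap 0.0376 q [ 0.653  0.64  -0.955  1.998  0.694  0.873  2.012]
t: [-7.741  5.883 -0.047] w: [ 0.016 -0.031 -3.163]
```

View pics/tin.png

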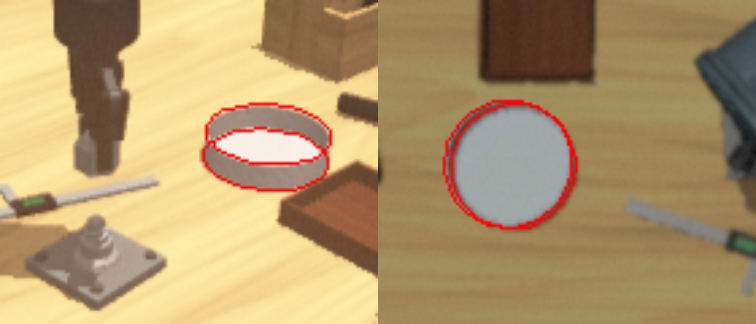

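The tin fits at (0.445, 0.287) in both views, and the nut is held clear of the gauge.

```bash
python3 rel.py .4448 .2868 .1
```

```text
t 15.45 pos [ 0.4903 -0.0054  0.1194] psi -115.31 tilt 0.28 F [-0.1 -0.7 -1.7] M [-0.03  0.02  0.  ] gap 0.0376 q [ 0.653  0.64  -0.955  1.998  0.694  0.873  2.012]
t: [-8.159  5.533  0.617] w: [0. 0. 0.]
```

send_rows(
  moves=[
    {"tx": -0.4, "ty": 0.27, "tz": 0, "wx": 0, "wy": 0, "wz": 0, "jaw": -0.4},
    {"tx": -1.1, "ty": 0.75, "tz": 0, "wx": 0, "wy": 0, "wz": 0, "jaw": -0.4},
    {"tx": -2.0, "ty": 1.35, "tz": 0, "wx": 0, "wy": 0, "wz": 0, "jaw": -0.4},
    {"tx": -3.0, "ty": 2.03, "tz": 0, "wx": 0, "wy": 0, "wz": 0, "jaw": -0.4},
    {"tx": -4.0, "ty": 2.7, "tz": 0, "wx": 0, "wy": 0, "wz": 0, "jaw": -0.4},
    {"tx": -5.0, "ty": 3.4, "tz": 0, "wx": 0, "wy": 0, "wz": 0, "jaw": -0.4},
    {"tx": -6.0, "ty": 4.07, "tz": 0, "wx": 0, "wy": 0, "wz": 0, "jaw": -0.4},
    {"tx": -7.0, "ty": 4.75, "tz": 0.2, "wx": 0, "wy": 0, "wz": 0, "jaw": -0.4},
    {"tx": -7.7, "ty": 5.2, "tz": 0.4, "wx": 0, "wy": 0, "wz": 0, "jaw": -0.4},
    {"tx": -8.16, "ty": 5.53, "tz": 0.62, "wx": 0, "wy": 0, "wz": 0, "jaw": -0.4},
    {"tx": -8.16, "ty": 5.53, "tz": 1.4, "wx": 0, "wy": 0, "wz": 0, "jaw": -0.4},
    {"tx": -8.16, "ty": 5.53, "tz": 2.2, "wx": 0, "wy": 0, "wz": 0, "jaw": -0.4},
    {"tx": -8.16, "ty": 5.53, "tz": 2.8, "wx": 0, "wy": 0, "wz": 0, "jaw": -0.4},
    {"tx": -8.16, "ty": 5.53, "tz": 2.8, "wx": 0, "wy": 0, "wz": 0, "jaw": -0.4},
    {"tx": -8.16, "ty": 5.53, "tz": 2.8, "wx": 0, "wy": 0, "wz": 0, "jaw": -0.4},
  ],
)

```text
time_s: 16.95
eef_pos: [0.4441, 0.2866, 0.0342]
eef_rot: [1.678, -2.649, 0.002]
ft_force: [0.4, 0.6, -1.4]
finger_gap: 0.038
```

```bash
python3 rel.py .4448 .2868 .0085 245
```

```text
t 16.95 pos [0.4441 0.2866 0.0342] psi -115.28 tilt 0.35 F [ 0.4  0.6 -1.4] M [ 0.01 -0.01 -0.03] gap 0.038 q [-0.049  0.811 -0.817  1.931  0.839  0.79   1.35 ]
t: [-0.021 -0.02   0.857] w: [ 0.017 -0.04  -0.035]
```

send_rows(
  moves=[
    {"tx": 0, "ty": 0, "tz": 0.3, "wx": 0, "wy": 0, "wz": 0, "jaw": -0.4},
    {"tx": 0, "ty": 0, "tz": 0.6, "wx": 0, "wy": 0, "wz": 0, "jaw": -0.4},
    {"tx": 0, "ty": 0, "tz": 0.72, "wx": 0, "wy": 0, "wz": 0, "jaw": -0.4},
    {"tx": 0, "ty": 0, "tz": 0.76, "wx": 0, "wy": 0, "wz": 0, "jaw": -0.4},
    {"tx": 0, "ty": 0, "tz": 0.8, "wx": 0, "wy": 0, "wz": 0, "jaw": -0.4},
    {"tx": 0, "ty": 0, "tz": 0.8, "wx": 0, "wy": 0, "wz": 0, "jaw": -0.4},
  ],
)

```text
time_s: 17.55
eef_pos: [0.444, 0.2866, 0.0103]
eef_rot: [1.678, -2.649, 0.001]
ft_force: [0.3, -0.0, -1.2]
finger_gap: 0.0379
```

send_rows(
  moves=[
    {"tx": 0, "ty": 0, "tz": 0.02, "wx": 0, "wy": 0, "wz": 0, "jaw": -0.4},
    {"tx": 0, "ty": 0, "tz": 0.05, "wx": 0, "wy": 0, "wz": 0, "jaw": -0.4},
    {"tx": 0, "ty": 0, "tz": 0.07, "wx": 0, "wy": 0, "wz": 0, "jaw": -0.4},
    {"tx": 0, "ty": 0, "tz": 0.07, "wx": 0, "wy": 0, "wz": 0, "jaw": -0.4},
  ],
)

```text
time_s: 17.95
eef_pos: [0.4441, 0.2865, 0.0081]
eef_rot: [1.678, -2.649, 0.002]
ft_force: [0.4, -0.3, -2.0]
finger_gap: 0.0379
```

send_rows(
  moves=[
    {"tx": 0, "ty": 0, "tz": 0.02, "wx": 0, "wy": 0, "wz": 0, "jaw": -0.4},
    {"tx": 0, "ty": 0, "tz": 0.035, "wx": 0, "wy": 0, "wz": 0, "jaw": -0.4},
    {"tx": 0, "ty": 0, "tz": 0.035, "wx": 0, "wy": 0, "wz": 0, "jaw": -0.4},
  ],
)

```text
time_s: 18.25
eef_pos: [0.4441, 0.2866, 0.0074]
eef_rot: [1.678, -2.649, 0.002]
ft_force: [-1.8, -1.3, 3.3]
finger_gap: 0.0382
```

Contact at TCP 0.0074 (floor 0.003) gives a TCP-to-mouth offset of 4.4 mm, so the nut hasn't slipped in the grip. The stop was therefore 4.7 mm above the seat, confirming short. Releasing.

send_rows(
  moves=[
    {"tx": 0, "ty": 0, "tz": 0, "wx": 0, "wy": 0, "wz": 0, "jaw": -0.05},
    {"tx": 0, "ty": 0, "tz": 0, "wx": 0, "wy": 0, "wz": 0, "jaw": 0.1},
    {"tx": 0, "ty": 0, "tz": 0, "wx": 0, "wy": 0, "wz": 0, "jaw": 0.3},
    {"tx": 0, "ty": 0, "tz": 0, "wx": 0, "wy": 0, "wz": 0, "jaw": 0.3},
    {"tx": 0, "ty": 0, "tz": 0, "wx": 0, "wy": 0, "wz": 0, "jaw": 0.3},
  ],
)

```text
time_s: 18.75
eef_pos: [0.4441, 0.2865, 0.0073]
eef_rot: [1.678, -2.649, 0.002]
ft_force: [-0.6, 0.4, 0.7]
finger_gap: 0.0555
```

send_rows(
  moves=[
    {"tx": 0, "ty": 0, "tz": -0.3, "wx": 0, "wy": 0, "wz": 0, "jaw": 0.3},
    {"tx": 0, "ty": 0, "tz": -0.8, "wx": 0, "wy": 0, "wz": 0, "jaw": 0.3},
    {"tx": 0, "ty": 0, "tz": -1.6, "wx": 0, "wy": 0, "wz": 0, "jaw": 0.3},
    {"tx": 0, "ty": 0, "tz": -2.6, "wx": 0, "wy": 0, "wz": 0, "jaw": 0.3},
    {"tx": 0, "ty": 0, "tz": -3.8, "wx": 0, "wy": 0, "wz": 0, "jaw": 0.3},
    {"tx": 0, "ty": 0, "tz": -5, "wx": 0, "wy": 0, "wz": 0, "jaw": 0.3},
    {"tx": 0, "ty": 0, "tz": -6, "wx": 0, "wy": 0, "wz": 0, "jaw": 0.3},
    {"tx": 0, "ty": 0, "tz": -6, "wx": 0, "wy": 0, "wz": 0, "jaw": 0.3},
    {"tx": 0, "ty": 0, "tz": -6, "wx": 0, "wy": 0, "wz": 0, "jaw": 0.3},
  ],
)

```text
time_s: 19.65
eef_pos: [0.4451, 0.2874, 0.1885]
eef_rot: [1.679, -2.65, 0.003]
ft_force: [-0.2, 0.0, -0.1]
finger_gap: 0.0555
```

```bash
python3 rel.py; python3 - <<'E'
from h import *
p=robot.capture("scene");save(p["image"],"end.png")
E
```

```text
t 19.65 pos [0.4451 0.2874 0.1885] psi -115.28 tilt 0.25 F [-0.2  0.  -0.1] M [-0.04  0.04 -0.02] gap 0.0555 q [ 0.094  0.604 -1.016  1.851  0.598  1.034  1.532]
```

View pics/end.png

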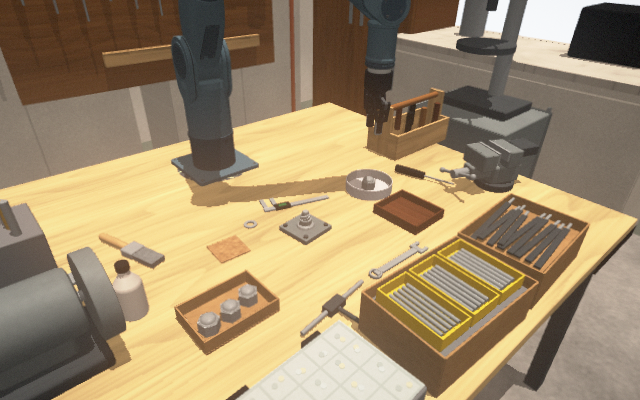

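The nut stands in the tin at scene (368,183). The pad is empty, the other three nuts are still in the box, and everything else is where it was. The gripper is clear.

```bash
python3 -c "
from station import robot
print(robot.hand_in())"
```

```text
the job is handed in; nothing more can be done
None
```

The nut from the cork pad stopped short on the gauge, so I unscrewed it and set it down in the round tin. I then handed the job in, at about 20 s of the 72 s allowed.

- **Stopped short:** the nut stopped descending at TCP z = 0.0451 m. It then turned about 0.4 rad more inside the play without going lower. That puts its mouth 4.7–4.9 mm above the seat, which matches the 5 mm expected of a shallow thread.
- **Not forced:** I stopped turning before it bound. The highest upward wrist reading was about 22 N, when the nut first came to rest on the thread; at the bottom it reached 16 N.
- **Grip check:** the distance from tool to nut mouth was 4.2 mm at pick-up and 4.4 mm at set-down. So the nut hardly moved in the fingers, and the height measurement holds.
- **Last picture:** the nut stands in the tin with the gripper clear above it. The pad is empty, the other three nuts are still in their box, and nothing else looks moved.
- **Less clear checks:**
  - The camera overlay at the bottom had too little contrast to confirm the gap by itself.
  - The two cameras placed the gauge about 3 mm apart before I refined the fit by eye.

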